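# Clip the do-not-release tag onto the hold-down's lock-off eye

### The job

So that nobody lets the clamped caliper off, lift the red tag out of its stand, push its snap hook's sprung gate against the front bar of the brass eye on the hold-down's lever until the bar is inside the hook, and lower the hook so that the gate snaps shut below the bar. Then tug the hook straight back, away from the hold-down, steadily for a second with about 12 N to prove that it has caught, and let go of it so that it hangs still from the eye by its top arch. Never load the eye with more than 35 N, and leave the backing plate, the piston and the fitting where they lie.

Things in the scene. Friction and masses are not known exactly. Their poses are not given: they have to be found in the camera images.
- clip: Loose red tag with snap hook, 0.2 kg, 154 mm tall, upright in the stand, gate roughly facing the hold-down. Flat hook in its own x-z plane, 8 mm thick (y). Origin: centre of the tag's underside; z up, -x the gate side. Heights in mm: red plate (44 x 6) 0-46, bottom arm (x -18 to 20) 45-55, spine (x 12 to 20) 48-108, top arch 100-108, yellow grip 108-154
- clip_grip (a point): middle of the yellow grip block (22 mm in the clip's x, 14 mm in y, 46 mm tall), clip frame x +1, z 134 mm; axes as the clip's
- clip_nose (a point): lower end of the downturned nose, clip x -13, z 88 mm; the nose is 8 mm wide (x -17 to -9) and hangs 12 mm below the arch's underside (z 100)
- clip_mouth (a point): centre of the mouth below the nose, closed by the gate: clip x -13, z 78 mm. The bar enters towards the clip's +x with its centre at clip z 68 to 82, must reach x -3 or beyond (it meets the spine at x +8), then as the hook is lowered 14 to 28 mm it passes up behind the nose into the pocket and the gate snaps shut below it
- clip_pocket (a point): where the bar's centre lies when the hook hangs with it mid-pocket: clip x +1.5, z 96 mm. The pocket is 21 mm wide between nose (x -9) and spine (x +12), so the bar's centre may be at x -5 to +8
- clip_gate (a joint): green sprung gate, 5 mm thick, 30 mm long, hinged at its lower end at clip x -13, z 56 mm. 0 = shut; grows as it swings inward (to +x), stop at 1.1 rad. Spring: about 2 N at the bar to start, 5 to 8 N well open. Pushed from inside it does not open
- stand: grey steel stand, fixed, foot 84 x 60 mm; its slot holds the tag plate with 1.5 to 2 mm play: slot floor 8 mm, rim 34 mm above the bench. Origin at the centre of the underside; slot along its x. The tag leaves it straight up, by at least 30 mm
- holddown: blue-footed toggle hold-down, fixed, clamping the cast caliper body. Origin on the bench; its level steel lever with red sleeve runs to its own -x and ends in the brass eye; caliper at +x. Hooking, the clip's x points along this -x. Up to 110 mm from the eye's front bar all is lower than 16 mm above the bar's centre; nothing stands under the eye and outer lever (x below -46 mm). Toggle's cheeks (x -33 to +3) 137 mm high
- eye_bar (a point): middle of the eye's front bar: 8 mm round, straight for 32 mm along the hold-down's y, centre 125 mm high, at the start between x -146 and -166. The eye is a level D; hole behind the bar 34 mm deep or more (to the hold-down's +x), 36 mm wide, open above and below. The eye slides: see eye_guide. The hook comes moving to the hold-down's +x, its gate leading. Axes as the hold-down's
- eye_guide (a point): middle of the outer face of the fixed steel crosspiece (60 mm wide, 14 mm tall) at the lever's end, hold-down x -104 mm, 125 mm high, in which the eye's two shanks run. The eye is worn: it slides in and out along the hold-down's x with about 1 N, by 12 mm, between stops that are set differently each time and cannot be seen: feel for them
- backing_plate: worn steel pad backing plate lying flat, 125 x 50 x 6 mm, bystander; origin under its centre
- piston: chrome piston standing upright, 42 mm diameter, 48 mm tall, bystander; origin under its centre
- fitting: brass fitting standing upright, 25 mm diameter, 34 mm tall with a side spigot to 26 mm, bystander; origin under its centre
Mind the look-alikes: they are no part of the job. Leave any pink look-alike of the clip alone.

How it is judged (in metres and radians):
On the way, in this order (a step that is already met when the one before it is completed fails the run):
1. the tag is lifted clear of the stand (height (world z) of clip above 0.036 m and contact force between clip and stand below 0.1 N), for 0.1 s.
2. with the eye's bar inside the hook and the gate shut, the hook is tugged straight back (bar against the nose or gate) with 9 to 16 N for 0.5 s (x of eye_bar in the frame of clip between -0.0095 and 0.0125 m and z of eye_bar in the frame of clip between 0.055 and 0.101 m and value of joint clip_gate below 0.12 rad and x of eye_bar in the frame of clip below -0.0025 m and z of eye_bar in the frame of clip above 0.066 m and contact force between clip and holddown between 9 and 16 N), for 0.5 s.
At the end, for the whole second after the job is handed in: the tag hangs at rest from the eye by the hook's arch: the eye bar's centre lies in the hook's pocket (clip frame x -9.5 to 12.5 mm, z 88 to 101 mm), the gate is shut (under 0.12 rad), the tag hangs within 0.5 rad of upright and is still (x of eye_bar in the frame of clip between -0.0095 and 0.0125 m and z of eye_bar in the frame of clip between 0.055 and 0.101 m and value of joint clip_gate below 0.12 rad and z of eye_bar in the frame of clip above 0.088 m and angle between clip's own z axis and vertical below 0.5 rad and linear speed of clip below 0.03 m/s and angular speed of clip below 0.5 rad/s); the robot touches nothing.
It fails at once if the eye and hold-down are loaded by the tag with more than 35 N (contact force between clip and holddown above 35 N).
It fails at once if the backing plate is moved more than 15 mm (distance of backing_plate from where it was at the start of the episode above 0.015 m).
It fails at once if the piston is moved more than 15 mm (distance of piston from where it was at the start of the episode above 0.015 m).
It fails at once if the fitting is moved more than 15 mm (distance of fitting from where it was at the start of the episode above 0.015 m).
It also fails if it takes over 64 s, if anything falls off the work surface, if the arm or the gripper's body presses on something with over 40 N, if the wrist force passes 120 N, or if a joint passes its speed limit or range.

### The arm

A 7-joint arm with a two-finger parallel gripper is mounted at the origin on the work surface. World frame = base frame: x ahead of the robot, y to its left, z up, the work surface at z = 0. Lengths are in m, angles in degrees, forces in N, time in s.
With the tool pointing down it reaches from about 0.425 to 0.925 m from the base axis. Payload 6.8 kg.
Tool frame: the origin (TCP) lies between the finger pads; the fingertips stand env.tcp_to_tips ahead of it and the grasp point (between the pads) lies 6 mm ahead of it (env.tcp_to_tips is the distance from the TCP to the fingertips, in m); z points along the fingers, y is the line along which they close (so a half turn about z gives the same grasp; the last joint's range is limited). The gripper opens to 88 mm and grips with 3 to 60 N. Pads are 20 mm wide; open, the fingers measure 115 mm over their backs; the gripper's body (75 mm by 178 mm) begins 61 mm behind the grasp point.
Start: joints at [62.905, 27.33, 1.283, 89.118, -0.659, 63.558, -4.761], TCP at [0.241, -0.631, 0.248] pointing down, gripper open.
Joint ranges: [-169.35, 169.35], [-19.33, 120.38], [-80.79, 83.38], [13.8, 139.57], [-78.32, 258.32], [9.67, 109.79], [-169.56, 169.56]. Speed limits (degrees/s): [136.94, 136.94, 180, 180, 180, 180, 180].

### API

Orientations are given as a 3x3 rotation matrix whose columns are the frame's x, y, z axes.
In Python, from bench import env, imaging, spotter gives the robot as it stands.
- The arm moves only by the tool carry_out, never from a script. Its argument "series" is a list of rows, each a list of 7 numbers: the opening, from 0 (shut) to 1 (fully open), then the shift along the world's x, y, z in m, then the turn, a rotation vector about the world's x, y, z in rad. In form: [[fingers, x, y, z, wx, wy, wz], ...]. A call has 1 to 8 rows; each row shifts and turns the commanded pose from where the row before left it; what a row does not reach is not made up. A row lasts 1/10 s, in which the tool goes at most 50 mm and 8.59 degrees, less where a joint would pass 70% of its speed; a pose out of reach is approached as far as the arm can. A call with a gripper value outside its range is refused whole. The fingers move at their own pace and stop on an object; "force" is the grip in N (left out, the last holds). Time passes only in rows, so rows that do not move let the fingers close. It gives the time, the measured TCP pose, the force, the opening and the grip force at its end, in the units of the state.
- env.get_state(): the state, without advancing time (a new reading comes with each control period).
- imaging.read_camera(name): name is "side" or "top"; returns the picture (480x640x3 uint8, blue, green, red); there is no depth.
- imaging.calibration(name): a dict with "intrinsics" (3x3 intrinsics, pixels), "rvec" (rotation vector, rad) and "tvec" (3), from world to camera coordinates, as OpenCV has them. Camera axes: x right, y down, z forward; pixel columns grow to the right and rows downward; lengths in m; the calibration is good to about 2 mm. A picture is of the moment at which its call begins. calibration takes no time and is no camera call.
- env.finish_job(): hands the job in; it is judged then, once.
Trained networks look in the newest picture that a camera, given by its name, has taken for a name from the list of things; names that differ only in an ending like _2 or _b are one class to them, and where a whole thing is asked for, a point or a joint stands for the part that bears it (a point fixed in the world has none). Each returns a list of dicts, best first, with "conf" (0 to 1); they miss things now and then, are a little off and sometimes report something else, mostly with a low value. They report only what shows in the picture. A call takes as long as a camera call. They do not tell look-alikes from the thing itself.
- spotter.boxes_of(label, camera): "bbox" ([centre column, centre row, width, height] in pixels, round what is visible of it).
The state is a dict: "time": time; "joint_positions": joint angles; "joint_vel": joint speeds; "joint_torque": joint torques, N m; "ee_pos": TCP position; "ee_rot": TCP orientation; "wrist_force": force on the tool from outside, world axes, zero at the start; "wrist_torque": the same for the moment, N m; "width": finger opening in m; "grip_force": force on a finger pad.
Only numpy, scipy, OpenCV 4.12 (cv2) and the standard library are available. Lean on these libraries where they do the work, as an engineer would, in place of code of your own. Each camera call takes 0.05 s, during which the arm holds its last target. There are 200 camera calls.

## Working session

There is one attempt and no reset: what is moved stays moved. The work goes in short steps, Python scripts to look and compute and a tool call to move; the robot and the scene stay as the last step left them, time stands still between calls to the robot, and variables do not carry over. Pictures are saved under pics/ and viewed, at most 10 in all, crops included, and the job is handed in when it is done.

Besides the shell and the picture viewer there is one more tool, called after "Emit:" as name(argument=value, ...) on one line, values as JSON. carry_out: Moves the arm, as the interface text tells. Its arguments: {"type":"object","properties":{"series":{"type":"array","items":{"type":"array","items":{"type":"number"}}},"force":{"type":"number"}},"required":["series"]}

```bash
mkdir -p pics; ls; cat > h.py <<'E'
import numpy as np, cv2
from bench import env, imaging, spotter
def shot(c,n):
    im=imaging.read_camera(c); cv2.imwrite(f'pics/{n}.png',im); return im
def cal(c):
    d=imaging.calibration(c); K=np.array(d['intrinsics'],float);R=cv2.Rodrigues(np.array(d['rvec'],float))[0];t=np.array(d['tvec'],float).ravel()
    return K,R,t
def onz(c,uv,z):
    K,R,t=cal(c); d=R.T@np.linalg.inv(K)@np.array([*uv,1.]); o=-R.T@t
    return o+d*(z-o[2])/d[2]
def proj(c,p):
    K,R,t=cal(c); q=K@(R@np.asarray(p,float)+t); return q[:2]/q[2]
def tri(uv1,uv2,c1='side',c2='top'):
    P=[k@np.c_[r,t] for k,r,t in (cal(c1),cal(c2))]
    X=cv2.triangulatePoints(P[0],P[1],np.array(uv1,float).reshape(2,1),np.array(uv2,float).reshape(2,1)).ravel(); return X[:3]/X[3]
E
python3 - <<'E'
from h import *
np.set_printoptions(precision=4,suppress=True)
for c in('side','top'):
    shot(c,c+'1'); K,R,t=cal(c); print(c,K[0,0],-R.T@t,R[2])
    for l in('clip','stand','holddown','eye_bar','clip_grip','clip_gate','backing_plate','piston','fitting'):
        print(l,[(np.round(b['bbox'],0).tolist(),round(b['conf'],2)) for b in spotter.boxes_of(l,c)][:4])
print(env.get_state(),env.tcp_to_tips)
E
```

```text
pics
side 458.9746541257313 [0.2991 0.4696 0.5672] [ 0.3713 -0.6301 -0.6819]
clip [([299.0, 343.0, 28.0, 85.0], 0.93), ([368.0, 380.0, 43.0, 85.0], 0.84), ([321.0, 441.0, 42.0, 74.0], 0.76), ([236.0, 410.0, 46.0, 74.0], 0.76)]
stand [([300.0, 385.0, 73.0, 65.0], 0.59)]
holddown [([403.0, 192.0, 125.0, 101.0], 0.86)]
eye_bar [([366.0, 193.0, 53.0, 33.0], 0.79)]
clip_grip [([368.0, 381.0, 40.0, 85.0], 0.77), ([296.0, 344.0, 32.0, 83.0], 0.75), ([234.0, 408.0, 47.0, 77.0], 0.73), ([323.0, 441.0, 36.0, 78.0], 0.56)]
clip_gate [([378.0, 392.0, 5.0, 14.0], 0.61), ([334.0, 453.0, 11.0, 9.0], 0.56)]
backing_plate [([428.0, 335.0, 89.0, 49.0], 0.73)]
piston [([194.0, 306.0, 35.0, 43.0], 0.83)]
fitting [([235.0, 245.0, 21.0, 18.0], 0.6)]
top 593.2312630554463 [0.4744 0.054  1.2083] [ 0.0511  0.0218 -0.9985]
clip [([256.0, 316.0, 12.0, 25.0], 0.87), ([199.0, 256.0, 24.0, 20.0], 0.81), ([256.0, 266.0, 28.0, 10.0], 0.67), ([209.0, 311.0, 30.0, 20.0], 0.59)]
stand [([259.0, 267.0, 48.0, 37.0], 0.61), ([460.0, 260.0, 153.0, 81.0], 0.26)]
holddown [([456.0, 258.0, 157.0, 83.0], 0.96)]
eye_bar [([401
[... 254 characters left out ...]
0, 265.0, 23.0, 11.0], 0.18)]
piston []
fitting [([339.0, 151.0, 22.0, 20.0], 0.68)]
{'time': 1.0, 'joint_positions': array([62.9041, 27.3283,  1.2841, 89.1187, -0.6585, 63.5587, -4.7621]), 'joint_vel': array([-0.06  ,  0.0141,  0.0443,  0.0591, -0.0046,  0.0033, -0.0367]), 'joint_torque': array([  0.0002, -58.2734,   1.5333, -27.2944,  -0.0544,   0.0102,
         0.0001]), 'ee_pos': array([ 0.2408, -0.6306,  0.2477]), 'ee_rot': array([[ 0.9342,  0.3567,  0.    ],
       [ 0.3567, -0.9342, -0.    ],
       [ 0.    ,  0.    , -1.    ]]), 'wrist_force': array([ 0.1957, -0.576 ,  0.2882]), 'wrist_torque': array([ 0.0168,  0.0569, -0.0584]), 'grip_force': 0.0, 'width': 0.08777034368324085} 0.025
```

```bash
python3 - <<'E'
import cv2
a=cv2.imread('pics/side1.png'); cv2.imwrite('pics/s1c.png',cv2.resize(a[130:480,170:500],None,fx=1.7,fy=1.7,interpolation=2)[:600])
b=cv2.imread('pics/top1.png'); cv2.imwrite('pics/t1c.png',cv2.resize(b[130:370,170:560],None,fx=2,fy=2,interpolation=2))
E
```

```text
(no output)
```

View pics/s1c.png

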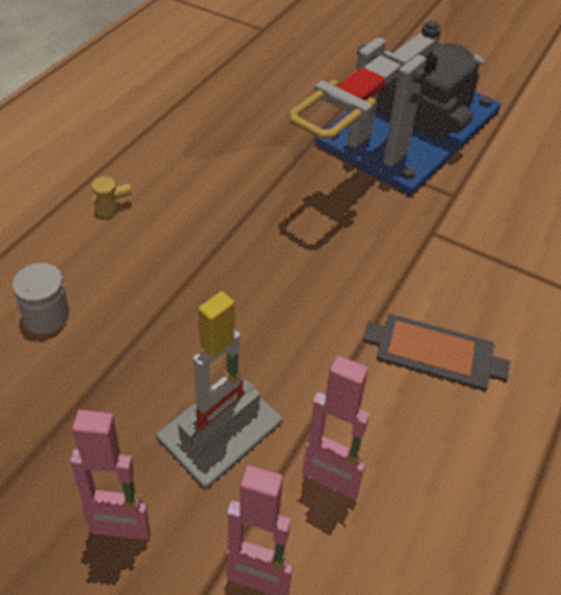

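View pics/t1c.png

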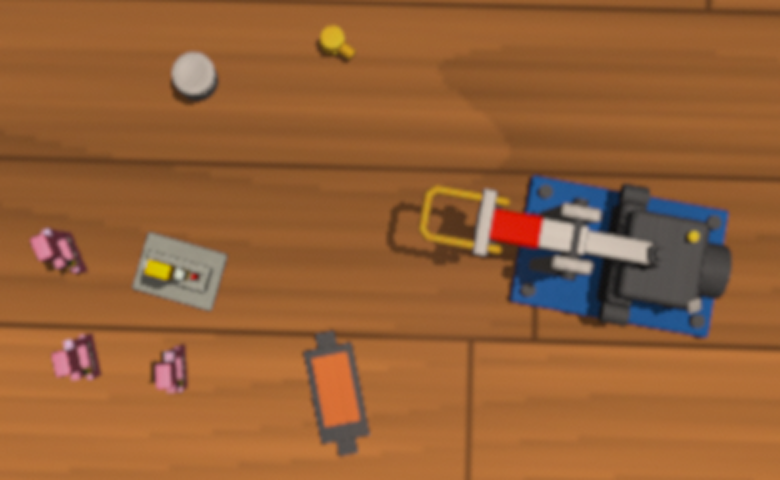

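Side: the red tag is in the grey stand, with the grip at about (298,320), the eye at about (360,195), and three pink look-alikes nearby. Top: the grip is at about (248,265), the eye front bar at about (384,236), and the crosspiece at about (412,240).

```bash
python3 - <<'E'
from h import *
np.set_printoptions(precision=4,suppress=True)
a=cv2.imread('pics/side1.png');b=cv2.imread('pics/top1.png')
T=lambda x,y:(170+x/2,130+y/2); S=lambda x,y:(170+x/1.7,130+y/1.7)
print('stand foot z~.008',[onz('top',T(*p),.008)[:2] for p in((148,233),(226,255),(212,310),(133,288))])
print('eye corners z.125',[onz('top',T(*p),.125)[:2] for p in((432,188),(422,240))])
print('side eye',[onz('side',S(*p),.125)[:2] for p in((294,113),(325,133))])
print('crosspiece top z.132',[onz('top',T(*p),.132)[:2] for p in((490,190),(481,254))])
print('side crosspiece ends top',[onz('side',S(*p),.132)[:2] for p in((320,84),(371,104))])
print('lever end',onz('top',T(650,250),.14),'base corners',[onz('top',T(*p),.01)[:2] for p in((532,178),(727,212),(708,336),(511,300))])
for n,im in(('side',a),('top',b)):
    h=cv2.cvtColor(im,cv2.COLOR_BGR2HSV); m=cv2.inRange(h,(22,150,90),(34,255,255))
    k,l,s,c=cv2.connectedComponentsWithStats(m)
    for i in range(1,k):
        if s[i,4]>20: print(n,s[i],c[i], cv2.minAreaRect(np.argwhere(l==i)[:,::-1].astype(np.float32)))
print('grip uv guess',onz('top',T(157,269),.162),onz('side',S(217,302),.162))
print('piston',onz('top',T(193,74),.048),'fit',onz('top',T(332,40),.034))
E
```

```text
stand foot z~.008 [array([0.5205, 0.2356]), array([0.5005, 0.1555]), array([0.4445, 0.1679]), array([0.4643, 0.2488])]
eye corners z.125 [array([ 0.5646, -0.0408]), array([ 0.5168, -0.0328])]
side eye [array([ 0.5635, -0.0434]), array([ 0.5256, -0.0331])]
crosspiece top z.132 [array([ 0.5637, -0.0927]), array([ 0.5054, -0.0858])]
side crosspiece ends top [array([ 0.5609, -0.0883]), array([ 0.5061, -0.0863])]
lever end [ 0.5131 -0.2355  0.14  ] base corners [array([ 0.5871, -0.1513]), array([ 0.5583, -0.3471]), array([ 0.4336, -0.3296]), array([ 0.4636, -0.1327])]
side [    0     0   261   185 19468] [102.6909  64.5352] ((130.0, 92.0), (184.0, 260.0), 90.0)
side [287 302  21  23 211] [296.8009 310.4455] ((297.851318359375, 311.10809326171875), (18.483375549316406, 18.483373641967773), 35.53767776489258)
side [288 321   9   9  23] [292.6087 324.8261] ((292.780517578125, 324.9756164550781), (7.808688640594482, 6.246950626373291), 51.34019470214844)
side [292 330   7  10  22] [295.2727 334.7727] ((295.2500305175781, 334.7500305175781), (5.656853675842285, 7.77817440032959), 45.0)
top [331 144  11  13 102] [335.902  149.3235] ((336.0, 149.00001525878906), (10.30746841430664, 11.55685806274414), 38.65980911254883)
top [513 246   7   5  26] [516.1154 247.9615] ((516.0000610351562, 248.00003051757812), (4.242640495300293, 5.656853675842285), 45.0)
top [242 260  15  10 107] [248.972  264.7103] ((249.1000213623047, 264.70001220703125), (13.281564712524414, 8.221921920776367), 18.434947967529297)
grip uv guess [0.483  0.2031 0.162 ] [0.4835 0.2036 0.162 ]
piston [0.6773 0.1907 0.048 ] fit [0.7176 0.0544 0.034 ]
```

Emit:
carry_out(series=[[1,0.03,0.04,0.002,0,0,0.1265],[1,0.03,0.04,0.002,0,0,0.1265],[1,0.03,0.04,0.002,0,0,0.1265],[1,0.03,0.04,0.002,0,0,0.1265],[1,0.03,0.04,0.002,0,0,0.1265],[1,0.03,0.04,0.002,0,0,0.1265],[1,0.03,0.04,0.002,0,0,0.1265],[1,0.03,0.04,0.002,0,0,0.1265]])

```text
time: 1.8
ee_pos: [0.4816, -0.3092, 0.2641]
ee_rot: [[0.188, 0.982, 0.001], [0.982, -0.188, -0.001], [-0.0, 0.001, -1.0]]
wrist_force: [0.6, -0.9, 1.0]
width: 0.0879
grip_force: 0.0
```

Emit:
carry_out(series=[[1,0,0.043,0,0,0,0.1265],[1,0,0.043,0,0,0,0.1265],[1,0,0.043,0,0,0,0.1265],[1,0,0.043,0,0,0,0.1265],[1,0,0.043,0,0,0,0.1265],[1,0,0.043,0,0,0,0.1265],[1,0,0.043,0,0,0,0.1265],[1,0,0.043,0,0,0,0.1265]])

```text
time: 2.6
ee_pos: [0.4804, 0.0347, 0.264]
ee_rot: [[-0.733, 0.68, 0.001], [0.68, 0.733, -0.0], [-0.001, 0.0, -1.0]]
wrist_force: [0.6, 0.6, -0.6]
width: 0.0877
grip_force: 0.0
```

Emit:
carry_out(series=[[0.7,0,0.043,0,0,0,0.1265],[0.7,0,0.043,0,0,0,0.1265],[0.7,0,0.043,0,0,0,0.1265],[0.7,0,0.043,0,0,0,0.1265],[0.7,0,0,0,0,0,0],[0.7,0,0,0,0,0,0]])

```text
time: 3.2
ee_pos: [0.4804, 0.2059, 0.2636]
ee_rot: [[-0.97, 0.243, -0.0], [0.243, 0.97, 0.0], [0.0, 0.0, -1.0]]
wrist_force: [0.2, -0.8, 0.1]
width: 0.0613
grip_force: 0.0
```

Emit:
carry_out(series=[[0.7,0.0026,-0.003,-0.03,0,0,0],[0.7,0,0,-0.03,0,0,0],[0.7,0,0,-0.03,0,0,0],[0.7,0,0,-0.0196,0,0,0],[0.7,0,0,0,0,0,0]])

```text
time: 3.7
ee_pos: [0.4821, 0.1991, 0.1516]
ee_rot: [[-0.969, 0.248, -0.005], [0.248, 0.969, -0.003], [0.004, -0.004, -1.0]]
wrist_force: [-0.5, -0.9, 0.3]
width: 0.0615
grip_force: 0.0
```

```bash
python3 - <<'E'
from h import *
a=shot('side','side2');b=shot('top','top2')
A=cv2.resize(a[270:420,240:380],None,fx=4,fy=4,interpolation=2)
B=cv2.resize(b[210:310,200:300],None,fx=2.4,fy=2.4,interpolation=2)
o=np.zeros((600,800,3),np.uint8);o[:,:560]=A;o[:240,560:]=B;cv2.imwrite('pics/g2.png',o)
print(env.get_state()['ee_pos'],env.get_state()['wrist_force'])
E
```

```text
[0.48366472 0.20102151 0.15442502] [ 0.2546441  -0.84845225  0.94317309]
```

View pics/g2.png

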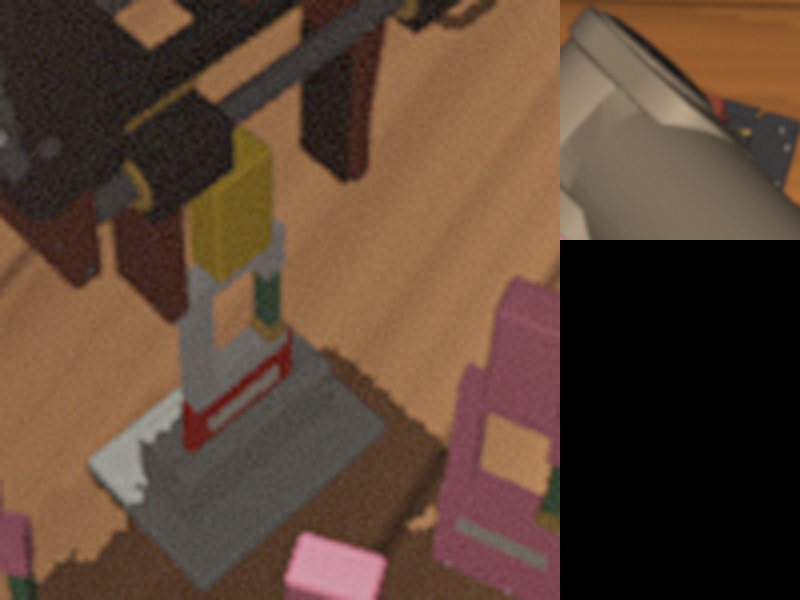

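The grip stands between the open fingers, with the gate (crop 268,300) toward the hold-down. I'll close gently.

Emit:
carry_out(series=[[0.4,-0.0005,0.002,0,0,0,0],[0.4,0,0,0,0,0,0],[0.2,0,0,0,0,0,0],[0.2,0,0,0,0,0,0],[0.2,0,0,0,0,0,0],[0.2,0,0,0,0,0,0]], force=8)

```text
time: 4.4
ee_pos: [0.4828, 0.2041, 0.1542]
ee_rot: [[-0.97, 0.244, 0.0], [0.244, 0.97, -0.0], [-0.0, -0.0, -1.0]]
wrist_force: [-0.4, -0.4, 1.3]
width: 0.0222
grip_force: 8.0
```

Emit:
carry_out(series=[[0,0,0,0,0,0,0],[0,0,0,0,0,0,0],[0,0,0,0.01,0,0,0],[0,0,0,0.02,0,0,0],[0,0,0,0.03,0,0,0],[0,0,0,0.03,0,0,0],[0,0,0,0.01,0,0,0],[0,0,0,0,0,0,0]], force=50)

```text
time: 5.2
ee_pos: [0.4833, 0.2045, 0.2552]
ee_rot: [[-0.97, 0.245, 0.003], [0.245, 0.97, 0.001], [-0.002, 0.001, -1.0]]
wrist_force: [0.2, 0.5, -3.0]
width: 0.0218
grip_force: 50.0
```

Emit:
carry_out(series=[[0,0.011,-0.028,0,0,0,0.017],[0,0.011,-0.028,0,0,0,0.017],[0,0.011,-0.028,-0.012,0,0,0.017],[0,0.011,-0.028,-0.014,0,0,0.017],[0,0.011,-0.028,-0.014,0,0,0.017],[0,0.011,-0.028,-0.015,0,0,0.017],[0,0,0,0,0,0,0],[0,0,0,0,0,0,0]])

```text
time: 6.0
ee_pos: [0.5476, 0.0355, 0.197]
ee_rot: [[-0.989, 0.146, -0.004], [0.146, 0.989, 0.0], [0.004, -0.0, -1.0]]
wrist_force: [-0.2, 0.4, -2.9]
width: 0.0215
grip_force: 50.0
```

```bash
python3 - <<'E'
from h import *
np.set_printoptions(precision=4,suppress=True)
a=shot('side','side3');b=shot('top','top3')
A=cv2.resize(a[130:280,280:430],None,fx=4,fy=4,interpolation=2)
B=cv2.resize(b[190:290,340:440],None,fx=2,fy=2,interpolation=2)
o=np.zeros((600,800,3),np.uint8);o[:,:600]=A;o[:200,600:]=B;cv2.imwrite('pics/g3.png',o)
s=env.get_state();print(s['ee_pos'],s['ee_rot'],s['joint_positions'])
print('proj bar side/top',proj('side',(.542,-.037,.125)),proj('top',(.542,-.037,.125)))
u=np.array([.144,.9895]);p=s['ee_pos']
f=lambda x,z:proj('side',(*(p[:2]+u*(x-.001)),p[2]-.146+z))
print('nose',f(-.013,.088),'bottom',f(-.022,0),f(.022,0),'spine',f(.016,.06))
E
```

```text
[0.5481 0.0375 0.1986] [[-0.9898  0.1427 -0.001 ]
 [ 0.1427  0.9898  0.0009]
 [ 0.0011  0.0007 -1.    ]] [ 24.0843  24.5291 -43.5329 107.0154  20.0045  56.3846  53.6326]
proj bar side/top [352.9647 203.2542] [383.63  236.283]
nose [331.103  215.7394] bottom [332.6756 255.5112] [314.6879 270.7972] spine [317.8482 240.1911]
```

View pics/g3.png

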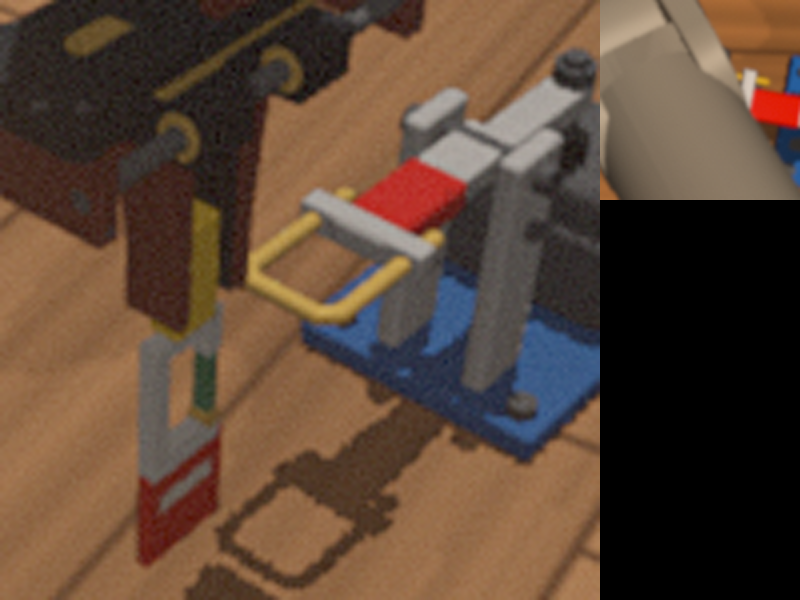

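Emit:
carry_out(series=[[0,0.0035,-0.0057,-0.003,0,0,0],[0,-0.0014,-0.01,0,0,0,0],[0,-0.0014,-0.01,0,0,0,0],[0,-0.0014,-0.01,0,0,0,0],[0,-0.0014,-0.01,0,0,0,0],[0,0,0,0,0,0,0]])

```text
time: 6.7
ee_pos: [0.5463, -0.012, 0.1959]
ee_rot: [[-0.989, 0.147, -0.0], [0.147, 0.989, -0.001], [0.0, -0.001, -1.0]]
wrist_force: [-0.7, -0.0, -1.9]
width: 0.0217
grip_force: 50.0
```

Emit:
carry_out(series=[[0,-0.0007,-0.005,0,0,0,0],[0,-0.0007,-0.005,0,0,0,0],[0,0,0,0,0,0,0],[0,0,0,0,0,0,0]])

```text
time: 7.1
ee_pos: [0.5453, -0.0194, 0.1961]
ee_rot: [[-0.99, 0.144, 0.0], [0.144, 0.99, -0.0], [-0.0, 0.0, -1.0]]
wrist_force: [0.1, 0.8, -2.4]
width: 0.0216
grip_force: 50.0
```

Emit:
carry_out(series=[[0,-0.0006,-0.004,0,0,0,0],[0,0,0,0,0,0,0],[0,0,0,0,0,0,0]])

```text
time: 7.4
ee_pos: [0.5447, -0.023, 0.1961]
ee_rot: [[-0.99, 0.144, 0.0], [0.144, 0.99, 0.001], [-0.0, 0.001, -1.0]]
wrist_force: [0.0, 3.2, -3.8]
width: 0.0221
grip_force: 50.0
```

Emit:
carry_out(series=[[0,-0.0006,-0.004,0,0,0,0],[0,0,0,0,0,0,0],[0,0,0,0,0,0,0]])

```text
time: 7.7
ee_pos: [0.5442, -0.0272, 0.1962]
ee_rot: [[-0.99, 0.144, 0.0], [0.144, 0.99, 0.001], [-0.0, 0.001, -1.0]]
wrist_force: [0.7, 3.6, -2.3]
width: 0.0215
grip_force: 50.0
```

Emit:
carry_out(series=[[0,-0.0006,-0.004,0,0,0,0],[0,0,0,0,0,0,0],[0,0,0,0,0,0,0]])

```text
time: 8.0
ee_pos: [0.5435, -0.0312, 0.196]
ee_rot: [[-0.99, 0.144, 0.0], [0.144, 0.99, 0.0], [-0.0, 0.0, -1.0]]
wrist_force: [1.0, 5.3, -4.2]
width: 0.0214
grip_force: 50.0
```

Emit:
carry_out(series=[[0,-0.0006,-0.004,0,0,0,0],[0,0,0,0,0,0,0],[0,0,0,0,0,0,0]])

```text
time: 8.3
ee_pos: [0.5428, -0.0354, 0.1958]
ee_rot: [[-0.99, 0.144, -0.0], [0.144, 0.99, 0.0], [0.0, 0.0, -1.0]]
wrist_force: [1.9, 4.1, -4.0]
width: 0.0217
grip_force: 50.0
```

Emit:
carry_out(series=[[0,-0.0005,-0.003,0,0,0,0],[0,0,0,0,0,0,0],[0,0,0,0,0,0,0]])

```text
time: 8.6
ee_pos: [0.5422, -0.0384, 0.1958]
ee_rot: [[-0.99, 0.144, -0.0], [0.144, 0.99, 0.0], [0.0, 0.0, -1.0]]
wrist_force: [1.0, 4.8, -6.1]
width: 0.0214
grip_force: 50.0
```

Emit:
carry_out(series=[[0,-0.0005,-0.003,0,0,0,0],[0,0,0,0,0,0,0],[0,0,0,0,0,0,0]])

```text
time: 8.9
ee_pos: [0.5416, -0.0416, 0.1958]
ee_rot: [[-0.99, 0.144, -0.001], [0.144, 0.99, -0.0], [0.001, -0.0, -1.0]]
wrist_force: [0.4, 5.1, -5.5]
width: 0.0216
grip_force: 50.0
```

```bash
python3 - <<'E'
from h import *
a=shot('side','side4')
cv2.imwrite('pics/g4.png',cv2.resize(a[150:270,300:430],None,fx=5,fy=5,interpolation=2))
s=env.get_state();print(s['ee_pos'],s['wrist_force'],s['wrist_torque'])
E
```

```text
[ 0.54154931 -0.04159191  0.19578837] [ 1.75216178  4.86836106 -5.98748694] [ 1.29151589 -0.32697857  0.03204682]
```

View pics/g4.png

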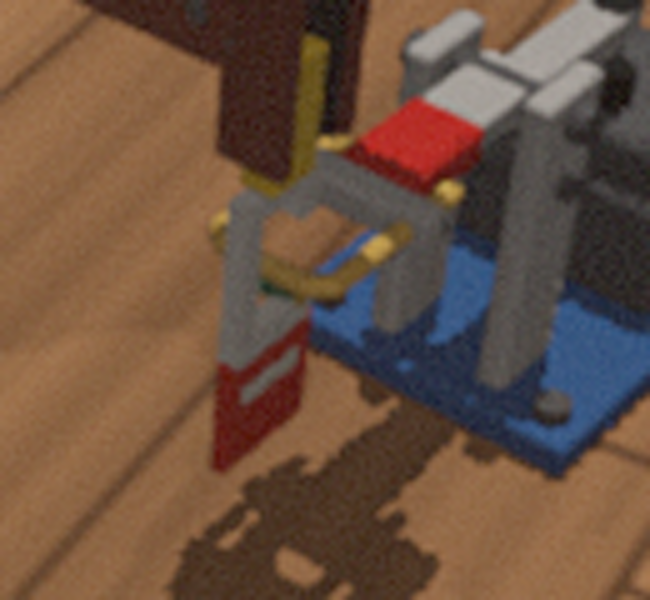

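The bar is inside the hook with the gate tipped inward (crop 270,285), and the hook is about centred on the bar. Lowering now.

Emit:
carry_out(series=[[0,0,0,-0.004,0,0,0],[0,0,0,-0.004,0,0,0],[0,0,0,-0.004,0,0,0],[0,0,0,0,0,0,0],[0,0,0,0,0,0,0]])

```text
time: 9.45
ee_pos: [0.5417, -0.0427, 0.1839]
ee_rot: [[-0.989, 0.145, -0.001], [0.145, 0.989, -0.001], [0.0, -0.001, -1.0]]
wrist_force: [-0.2, 0.1, -2.8]
width: 0.0219
grip_force: 50.0
```

Emit:
carry_out(series=[[0,0,0,-0.003,0,0,0],[0,0,0,-0.002,0,0,0],[0,0,0,0,0,0,0],[0,0,0,0,0,0,0]])

```text
time: 9.85
ee_pos: [0.5418, -0.0416, 0.179]
ee_rot: [[-0.99, 0.144, -0.0], [0.144, 0.99, -0.0], [0.0, -0.0, -1.0]]
wrist_force: [0.1, -0.1, -1.5]
width: 0.0218
grip_force: 50.0
```

Emit:
carry_out(series=[[0,0.0006,0.004,0,0,0,0],[0,0.0006,0.004,0,0,0,0],[0,0,0,0,0,0,0],[0,0,0,0,0,0,0]])

```text
time: 10.25
ee_pos: [0.5431, -0.0332, 0.1791]
ee_rot: [[-0.99, 0.144, 0.0], [0.144, 0.99, 0.0], [-0.0, 0.0, -1.0]]
wrist_force: [-0.1, -0.3, -2.1]
width: 0.0216
grip_force: 50.0
```

Emit:
carry_out(series=[[0,0.0004,0.003,0,0,0,0],[0,0.0004,0.003,0,0,0,0],[0,0,0,0,0,0,0],[0,0,0,0,0,0,0]])

```text
time: 10.65
ee_pos: [0.5439, -0.0272, 0.1791]
ee_rot: [[-0.99, 0.144, 0.0], [0.144, 0.99, 0.0], [0.0, 0.0, -1.0]]
wrist_force: [-0.6, -0.1, -2.9]
width: 0.0212
grip_force: 50.0
```

Emit:
carry_out(series=[[0,0.0003,0.002,0,0,0,0],[0,0,0,0,0,0,0],[0,0,0,0,0,0,0]])

```text
time: 10.95
ee_pos: [0.5441, -0.0255, 0.179]
ee_rot: [[-0.99, 0.144, -0.0], [0.144, 0.99, 0.0], [0.0, 0.0, -1.0]]
wrist_force: [0.1, -0.7, -2.3]
width: 0.0214
grip_force: 50.0
```

Emit:
carry_out(series=[[0,0.0003,0.002,0,0,0,0],[0,0,0,0,0,0,0],[0,0,0,0,0,0,0]])

```text
time: 11.25
ee_pos: [0.5444, -0.0234, 0.1791]
ee_rot: [[-0.99, 0.144, 0.0], [0.144, 0.99, 0.0], [0.0, 0.0, -1.0]]
wrist_force: [-0.2, -0.2, -2.7]
width: 0.0218
grip_force: 50.0
```

Emit:
carry_out(series=[[0,0.0002,0.0015,0,0,0,0],[0,0,0,0,0,0,0],[0,0,0,0,0,0,0]])

```text
time: 11.55
ee_pos: [0.5447, -0.0219, 0.1791]
ee_rot: [[-0.99, 0.144, 0.0], [0.144, 0.99, 0.0], [-0.0, 0.0, -1.0]]
wrist_force: [0.3, -1.0, -2.2]
width: 0.0217
grip_force: 50.0
```

Emit:
carry_out(series=[[0,0.0002,0.0015,0,0,0,0],[0,0,0,0,0,0,0],[0,0,0,0,0,0,0]])

```text
time: 11.85
ee_pos: [0.5447, -0.0214, 0.1789]
ee_rot: [[-0.989, 0.145, -0.0], [0.145, 0.989, -0.001], [0.0, -0.001, -1.0]]
wrist_force: [-0.7, -3.9, -1.8]
width: 0.0218
grip_force: 50.0
```

Emit:
carry_out(series=[[0,0.0002,0.0012,0,0,0,0],[0,0,0,0,0,0,0],[0,0,0,0,0,0,0]])

```text
time: 12.15
ee_pos: [0.5448, -0.0211, 0.1789]
ee_rot: [[-0.989, 0.146, -0.001], [0.146, 0.989, -0.002], [0.0, -0.002, -1.0]]
wrist_force: [-0.3, -6.6, -2.0]
width: 0.0215
grip_force: 50.0
```

Emit:
carry_out(series=[[0,0.0003,0.002,0,0,0,0],[0,0,0,0,0,0,0],[0,0,0,0,0,0,0],[0,0,0,0,0,0,0]])

```text
time: 12.55
ee_pos: [0.5448, -0.0208, 0.1787]
ee_rot: [[-0.989, 0.147, -0.002], [0.147, 0.989, -0.004], [0.001, -0.005, -1.0]]
wrist_force: [-1.2, -10.1, -0.6]
width: 0.0218
grip_force: 50.0
```

Emit:
carry_out(series=[[0,0.0001,0.0008,0,0,0,0],[0,0,0,0,0,0,0],[0,0,0,0,0,0,0],[0,0,0,0,0,0,0],[0,0,0,0,0,0,0],[0,0,0,0,0,0,0],[0,0,0,0,0,0,0],[0,0,0,0,0,0,0]])

```text
time: 13.35
ee_pos: [0.5449, -0.0206, 0.1787]
ee_rot: [[-0.989, 0.147, -0.002], [0.147, 0.989, -0.005], [0.001, -0.005, -1.0]]
wrist_force: [-0.4, -11.7, -2.0]
width: 0.0216
grip_force: 50.0
```

Emit:
carry_out(series=[[0,0,0,0,0,0,0],[0,0,0,0,0,0,0],[0,0,0,0,0,0,0],[0,0,0,0,0,0,0]])

```text
time: 13.75
ee_pos: [0.5448, -0.0206, 0.1787]
ee_rot: [[-0.989, 0.147, -0.002], [0.147, 0.989, -0.005], [0.001, -0.005, -1.0]]
wrist_force: [-0.8, -12.0, -1.0]
width: 0.0217
grip_force: 50.0
```

Emit:
carry_out(series=[[0,-0.0007,-0.005,0,0,0,0],[0,-0.0009,-0.006,0,0,0,0],[0,0,0,-0.002,0,0,0],[0,0,0,0,0,0,0],[0,0,0,0,0,0,0]])

```text
time: 14.25
ee_pos: [0.5438, -0.0268, 0.177]
ee_rot: [[-0.99, 0.143, 0.0], [0.143, 0.99, 0.001], [0.0, 0.001, -1.0]]
wrist_force: [-0.1, 0.6, -1.9]
width: 0.0215
grip_force: 50.0
```

Emit:
carry_out(series=[[0,0,0,-0.001,0,0,0],[0,0,0,0,0,0,0],[0,0,0,0,0,0,0]])

```text
time: 14.55
ee_pos: [0.5438, -0.0273, 0.176]
ee_rot: [[-0.99, 0.144, -0.0], [0.144, 0.99, 0.0], [0.0, 0.0, -1.0]]
wrist_force: [0.7, 0.3, -1.2]
width: 0.0216
grip_force: 50.0
```

Emit:
carry_out(series=[[0,0,0,-0.001,0,0,0],[0,0,0,0,0,0,0],[0,0,0,0,0,0,0]])

```text
time: 14.85
ee_pos: [0.5439, -0.0275, 0.1751]
ee_rot: [[-0.99, 0.144, 0.0], [0.144, 0.99, 0.0], [-0.0, 0.0, -1.0]]
wrist_force: [0.0, 0.4, -1.1]
width: 0.0214
grip_force: 50.0
```

Emit:
carry_out(series=[[0,0,0,-0.001,0,0,0],[0,0,0,0,0,0,0],[0,0,0,0,0,0,0]])

```text
time: 15.15
ee_pos: [0.5441, -0.0273, 0.1746]
ee_rot: [[-0.99, 0.144, 0.001], [0.144, 0.99, -0.0], [-0.001, 0.0, -1.0]]
wrist_force: [-1.4, 1.0, 4.3]
width: 0.0215
grip_force: 50.0
```

Emit:
carry_out(series=[[0,0,0,-0.001,0,0,0],[0,0,0,0,0,0,0],[0,0,0,0,0,0,0]])

```text
time: 15.45
ee_pos: [0.5443, -0.0272, 0.1742]
ee_rot: [[-0.99, 0.144, 0.001], [0.144, 0.99, -0.0], [-0.001, -0.0, -1.0]]
wrist_force: [-4.1, 0.4, 10.6]
width: 0.0215
grip_force: 50.0
```

Emit:
carry_out(series=[[0,0,0,0.0015,0,0,0],[0,0,0,0,0,0,0],[0,0,0,0,0,0,0]], force=10)

```text
time: 15.75
ee_pos: [0.5441, -0.0274, 0.1747]
ee_rot: [[-0.99, 0.144, 0.001], [0.144, 0.99, 0.0], [-0.001, 0.0, -1.0]]
wrist_force: [-1.5, -0.3, 2.8]
width: 0.0219
grip_force: 10.0
```

Emit:
carry_out(series=[[0.27,0,0,0,0,0,0],[0.27,0,0,0,0,0,0],[0.27,0,0,0,0,0,0],[0.29,0,0,0,0,0,0],[0.31,0,0,0,0,0,0],[0.34,0,0,0,0,0,0],[0.38,0,0,0,0,0,0],[0.42,0,0,0,0,0,0]])

```text
time: 16.55
ee_pos: [0.5438, -0.0275, 0.1745]
ee_rot: [[-0.99, 0.144, -0.0], [0.144, 0.99, 0.0], [0.0, 0.0, -1.0]]
wrist_force: [-0.0, 0.2, -0.7]
width: 0.0363
grip_force: 0.0
```

```bash
python3 - <<'E'
from h import *
a=shot('side','side5')
cv2.imwrite('pics/g5.png',cv2.resize(a[150:270,300:430],None,fx=5,fy=5,interpolation=2))
s=env.get_state();print(s['ee_pos'],s['wrist_force'],s['width'])
E
```

```text
[ 0.54383349 -0.02756533  0.17454104] [ 0.71771471 -0.29971     0.29210877] 0.03697476568687911
```

View pics/g5.png

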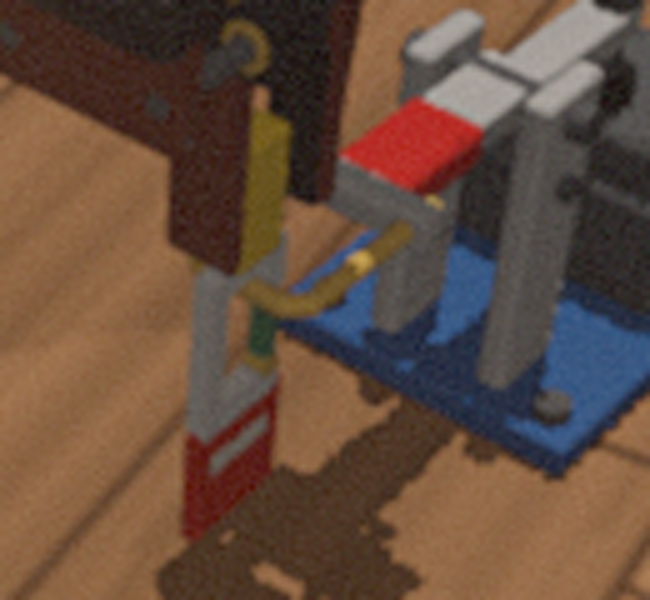

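The tag hangs upright from the bar with the gate shut (green vertical at crop 262,330). I'll open wider and withdraw upwards.

Emit:
carry_out(series=[[0.55,0,0,0,0,0,0],[0.65,0,0,0,0,0,0],[0.65,0,0,0,0,0,0],[0.65,0,0,0.005,0,0,0],[0.65,0,0,0.01,0,0,0],[0.65,0,0,0.02,0,0,0],[0.65,0,0,0.03,0,0,0],[0.65,0,0,0.03,0,0,0]])

```text
time: 17.4
ee_pos: [0.5437, -0.0273, 0.2713]
ee_rot: [[-0.99, 0.144, -0.0], [0.144, 0.99, 0.0], [0.0, 0.0, -1.0]]
wrist_force: [1.1, 0.2, -0.1]
width: 0.057
grip_force: 0.0
```

Emit:
carry_out(series=[[0.65,0,0,0.02,0,0,0],[0.65,0,0,0,0,0,0],[0.65,0,0,0,0,0,0],[0.65,0,0,0,0,0,0],[0.65,0,0,0,0,0,0],[0.65,0,0,0,0,0,0],[0.65,0,0,0,0,0,0],[0.65,0,0,0,0,0,0]])

```text
time: 18.2
ee_pos: [0.5437, -0.0275, 0.2893]
ee_rot: [[-0.99, 0.144, -0.001], [0.144, 0.99, 0.0], [0.001, 0.0, -1.0]]
wrist_force: [0.1, 0.2, -0.4]
width: 0.0572
grip_force: 0.0
```

```bash
python3 - <<'E'
from h import *
a=shot('side','side6'); import time
cv2.imwrite('pics/g6.png',cv2.resize(a[130:270,300:430],None,fx=4,fy=4,interpolation=2))
[imaging.read_camera('top') for _ in range(4)]
b=shot('side','side7'); print(np.abs(a[130:270,300:400].astype(int)-b[130:270,300:400]).mean())
E
```

```text
3.1720714285714284
```

View pics/g6.png

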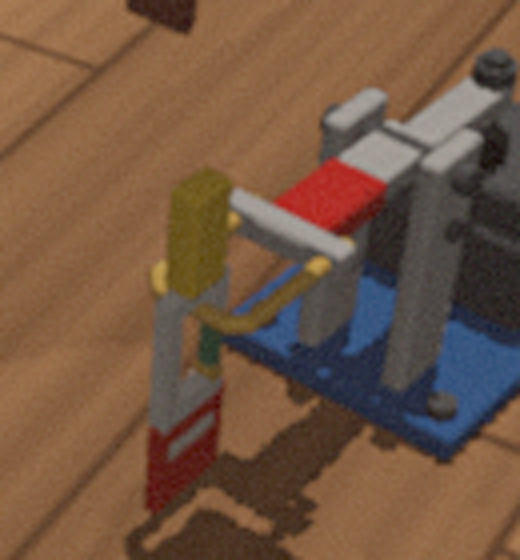

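The tag hangs upright and still from the eye bar (crop 200,310) with the gate shut, and the gripper is clear. I'll let it settle for another second, then hand in.

Emit:
carry_out(series=[[0.65,0,0,0,0,0,0],[0.65,0,0,0,0,0,0],[0.65,0,0,0,0,0,0],[0.65,0,0,0,0,0,0],[0.65,0,0,0,0,0,0],[0.65,0,0,0,0,0,0],[0.65,0,0,0,0,0,0],[0.65,0,0,0,0,0,0]])

```text
time: 19.3
ee_pos: [0.5438, -0.0276, 0.2895]
ee_rot: [[-0.99, 0.144, 0.0], [0.144, 0.99, -0.0], [-0.0, 0.0, -1.0]]
wrist_force: [-0.5, -0.1, -0.1]
width: 0.057
grip_force: 0.0
```

```bash
python3 -c "
from bench import env
print(env.finish_job())"
```

```text
the job is handed in; nothing more can be done
None
```

The red tag is hooked on the eye bar with its gate shut. I tugged it back at about 12 N for over a second, then let it go; it hung upright and still in the last pictures, and I handed the job in at about 19 s (no verdict was returned).

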